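# Park the soil scoop on the sloping tool rest, handle up

### The job

Park the blue soil scoop on the sloping wooden tool rest so that it can next be taken by its handle from the side: blade down the slope between the two side strips, lying flat on the slope with its tip near the toe stop and its hollow side up, handle sticking up out past the high end. Let go of it there, and leave the wooden dibber where it lies.

Things in the scene. Friction and masses are not known exactly. Their poses are not given: they have to be found in the camera images.
- scoop_grip (a point): Point on the handle axis of the loose blue soil scoop (184 mm long, 45 g), 16 mm above its underside; lies hollow side up. Axes: z out of the hollow side, y toward the blade tip. Handle (26 wide, 27 high) from y = -47 mm to +49; blade (60 wide, 36 high, nearly flat underside) from there to its tip at y = +137. Centre of mass on the blade side, within 75 mm of this point.
- cradle: Slope of the fixed light-wood rest, at 30 degrees. Origin: on the slope, mid-width, at the toe stop, 32 mm above the table; x up the slope, y across, z out of it. 105 mm long from toe stop (16 high) to open high end, 82 wide between side strips 12 high. With the scoop flat on it, tip at the toe stop, the grip point is at x 137, y 0, z 16 mm, beyond the high end in free air.
- dibber_mid (a point): Middle of the brown wooden dibber (tapered, 158 mm long, 28 thick), a loose bystander lying near the scoop; it must stay there. Point 12 mm above the table; y is along its length. It and the scoop may have changed places.
Things that resemble listed ones, but are neither listed nor needed, are in the scene too. Leave any red look-alike of the part that bears cradle alone.

How it is judged:
By the outcome, as a careful person would: the job done as asked, in the order asked, and still so for the second after the job is handed in, with the robot touching nothing.
It also fails if it takes over 40 s, if anything falls off the work surface, if the arm or the gripper's body presses on something with over 40 N, if the wrist force passes 120 N, or if a joint passes its speed limit or range.

### The arm

A 6-joint arm with a two-finger parallel gripper is mounted at the origin on the work surface; the furniture and walls round the work are solid. World frame = base frame: x ahead of the robot, y to its left, z up, the work surface at z = 0. Lengths are in m, angles in degrees, forces in N, time in s.
With the tool pointing down it reaches from about 0.375 to 0.9 m from the base axis. Payload 3.1 kg.
Tool frame: the origin (TCP) lies between the finger pads; the fingertips stand bot.tip_extent ahead of it and the grasp point (between the pads) lies 2 mm behind it (bot.tip_extent is the distance from the TCP to the fingertips, in m); z points along the fingers, y is the direction in which the jaws open and shut (so a half turn about z gives the same grasp; the last joint's range is limited). The gripper opens to 87 mm and grips with 3 to 60 N. Pads are 19 mm wide; open, the fingers measure 117 mm over their backs; the gripper's body (75 mm by 190 mm) begins 51 mm behind the grasp point.
Start: joints at [-80.243, 30.224, 82.088, -0, 67.689, -10.227], TCP at [0.214, -0.587, 0.24] pointing down, gripper open.
Joint ranges: [-176.69, 176.69], [-43.24, 126.21], [12.49, 139.97], [-82, 262], [0, 151.66], [-163.58, 163.58]. Speed limits (degrees/s): [159.86, 159.86, 180, 180, 180, 180].

### API

Orientations are given as a 3x3 rotation matrix whose columns are the frame's x, y, z axes.
In Python, from rig import bot, imaging, recognise, masks_of, mark_of gives the robot as it stands.
- The arm moves only by the tool send_rows, never from a script. Its argument "plan" is a list that holds one entry, the list of rows, each a list of 5 numbers: the shift along the world's x, y, z normalised to -1 to 1, where 1 is 0.03 m, then the turn about the world's z normalised to -1 to 1, where 1 is 0.1 rad, then the closure, from -1 (fully open) to 1 (shut). A call has 1 to 20 rows; each row shifts and turns the commanded pose from where the row before left it; what a row does not reach is not made up. A row lasts 1/10 s, in which the tool goes at most 50 mm and 8.59 degrees, less where a joint would pass 70% of its speed; a pose out of reach is approached as far as the arm can. A call with a number of a shift or a turn outside -1 to 1 is refused whole. A call with a gripper value outside its range is refused whole. The fingers move at their own pace and stop on an object; the grip force is fixed at half the most. Time passes only in rows, so rows that do not move let the fingers close. It gives the time, the measured TCP pose, the force and the opening at its end, in the units of the state.
- bot.read_state(): the state, without advancing time (a new reading comes with each control period).
- imaging.capture(name): name is "scene" or "top" or "wrist"; returns a dict with "img" (384x512x3 uint8, blue, green, red), "mtx" (3x3 intrinsics, pixels), "pose" (4x4, takes a point from camera to world coordinates); the wrist camera has in their place "T_tool_cam" (4x4, takes a point from camera to tool coordinates, whose origin is the TCP and whose axes are the flange's). Camera axes: x right, y down, z forward; pixel columns grow to the right and rows downward; lengths in m; the calibration is good to about 2 mm. A picture is of the moment at which its call begins: read the wrist's pose just before it. There is no depth.
- bot.hand_in(): hands the job in, once; it reports no verdict.
Trained networks look in the newest picture that a camera, given by its name, has taken for a name from the list of things; names that differ only in an ending like _2 or _b are one class to them, and where a whole thing is asked for, a point or a joint stands for the part that bears it (a point fixed in the world has none). Each returns a list of dicts, best first, with "conf" (0 to 1); they miss things now and then, are a little off and sometimes report something else, mostly with a low value. They report only what shows in the picture. A call takes as long as a camera call. They do not tell look-alikes from the thing itself.
- recognise(camera, target): "at" ([x, y, z] in m, in world coordinates, good to about 4 mm: the middle of the surface that is visible of it).
- masks_of(camera, target): "region" (384x512 bool, what is visible of it).
- mark_of(camera, target): "at" ([x, y, z] in m, in world coordinates, good to about 4 mm: a listed point, or the origin of a listed thing).
The state is a dict: "time_s": time; "joint_positions": joint angles; "qvel": joint speeds; "tau": joint torques, N m; "position": TCP position; "tcp_rot": TCP orientation; "force": force on the tool from outside, world axes, zero at the start; "moment": the same for the moment, N m; "opening": opening from 0.0 (shut) to 1.0 (fully open).
Only numpy, scipy, OpenCV 4.12 (cv2) and the standard library are available. Lean on these libraries where they do the work, as an engineer would, in place of code of your own. Each camera call takes 0.05 s, during which the arm holds its last target.

## Working session

There is one attempt and no reset: what is moved stays moved. The work goes in short steps, Python scripts to look and compute and a tool call to move; the robot and the scene stay as the last step left them, time stands still between calls to the robot, and variables do not carry over. Pictures are saved under pics/ and viewed, and the job is handed in when it is done.

Besides the shell and the picture viewer there is one more tool, called after "Emit:" in YAML: its name, and indented under it one key for each argument. send_rows: Moves the arm, as the interface text tells. Its arguments: {"type":"object","properties":{"plan":{"type":"array"}},"required":["plan"]}

```bash
mkdir -p pics; ls; cat > h.py <<'E'
from rig import bot, imaging, recognise, masks_of, mark_of
import numpy as np, cv2
E
python3 - <<'E'
from h import *
s=bot.read_state()
for k,v in s.items(): print(k,np.round(v,3).tolist())
print(bot.tip_extent)
for c in ("scene","top"):
    d=imaging.capture(c); cv2.imwrite(f"pics/{c}0.png",d["img"])
    print(c, np.round(d["pose"],3).tolist(), np.round(d["mtx"],1).tolist())
    for t in ("scoop_grip","cradle","dibber_mid"):
        print(t,"mark",[(np.round(r["at"],3).tolist(),round(r["conf"],2)) for r in mark_of(c,t)],"rec",[(np.round(r["at"],3).tolist(),round(r["conf"],2)) for r in recognise(c,t)])
E
```

```text
pics
time_s 0.0
joint_positions [-80.243, 30.278, 82.155, -0.001, 67.687, -10.225]
qvel [-0.004, -0.004, -0.139, 0.037, 0.026, -0.025]
tau [0.0, -44.004, -17.659, 0.063, 0.058, -0.0]
position [0.214, -0.587, 0.239]
tcp_rot [[0.94, 0.342, -0.0], [0.342, -0.94, 0.002], [0.0, -0.002, -1.0]]
force [0.841, 0.048, 0.524]
moment [0.042, -0.015, 0.031]
opening 1.001
0.017
scene [[-0.853, -0.25, 0.457, -0.175], [-0.521, 0.41, -0.749, 0.756], [-0.0, -0.877, -0.48, 0.585], [0.0, 0.0, 0.0, 1.0]] [[445.4, 0.0, 256.3], [0.0, 445.4, 183.9], [0.0, 0.0, 1.0]]
scoop_grip mark [([0.431, -0.271, 0.022], 0.92)] rec [([0.352, -0.26, 0.019], 0.94)]
cradle mark [] rec [([0.381, 0.104, 0.057], 0.92), ([0.17, -0.273, 0.062], 0.43)]
dibber_mid mark [([0.383, -0.096, 0.01], 0.55)] rec [([0.399, -0.085, 0.023], 0.85)]
top [[0.005, -0.985, 0.172, 0.093], [-1.0, -0.007, -0.008, -0.065], [0.009, -0.172, -0.985, 1.286], [0.0, 0.0, 0.0, 1.0]] [[467.7, 0.0, 256.8], [0.0, 467.7, 203.5], [0.0, 0.0, 1.0]]
scoop_grip mark [] rec []
cradle mark [([0.119, -0.308, 0.036], 0.8)] rec [([0.156, -0.319, 0.063], 0.8), ([0.384, 0.105, 0.064], 0.68)]
dibber_mid mark [] rec [([0.44, -0.088, 0.028], 0.63)]
```

View pics/scene0.png

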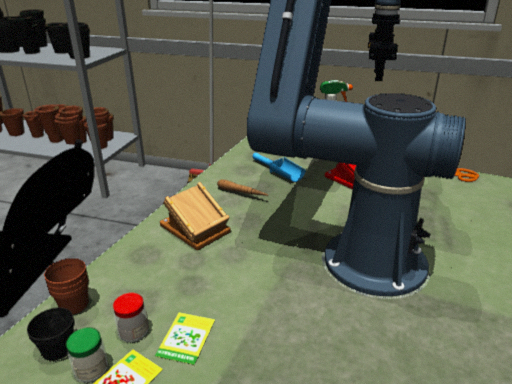

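View pics/top0.png

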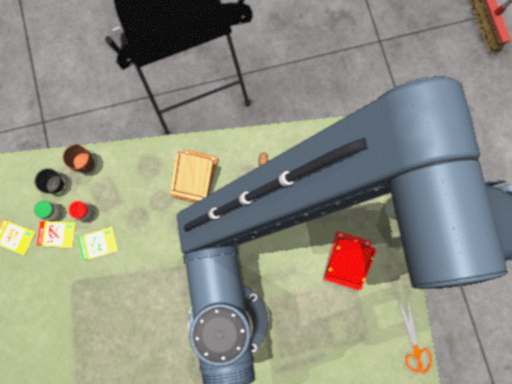

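```bash
python3 - <<'E'
import cv2
a=cv2.imread("pics/scene0.png")[140:260,140:380]; b=cv2.imread("pics/top0.png")[130:220,150:290]
cv2.imwrite("pics/c1.png",cv2.resize(a,None,fx=3.3,fy=3.3,interpolation=2)); cv2.imwrite("pics/c2.png",cv2.resize(b,None,fx=5,fy=5,interpolation=2))
E
```

```text
(no output)
```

View pics/c1.png

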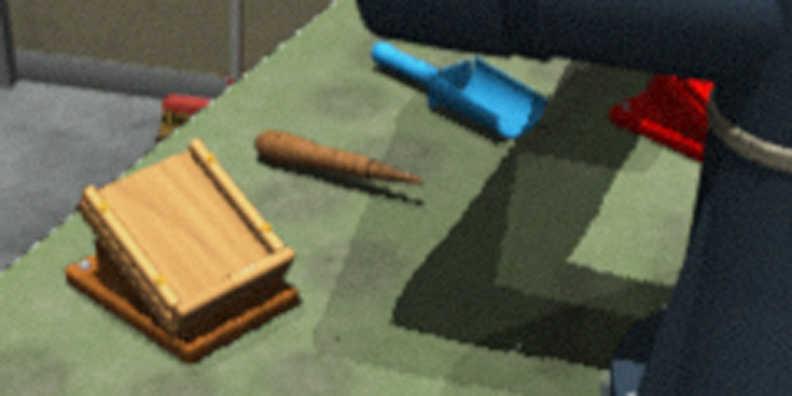

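View pics/c2.png

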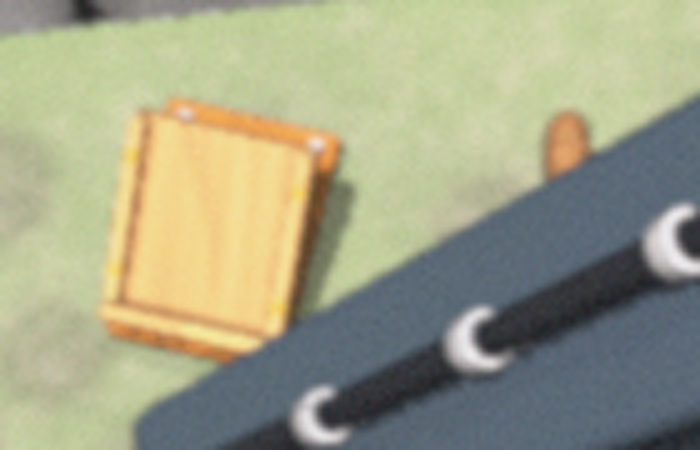

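Emit:
send_rows:
  plan:
    - [[0.5, 1, 0.3, 0, -1], [0.5, 1, 0.3, 0, -1], [0.5, 1, 0.3, 0, -1], [0.5, 1, 0.3, 0, -1], [0.5, 1, 0.3, 0, -1], [0.5, 1, 0.3, 0, -1], [0.5, 1, 0.3, 0, -1], [0.5, 1, 0, 0, -1], [0.5, 1, 0, 0, -1], [0.5, 1, 0, 0, -1], [0.5, 0.7, 0, 0, -1], [0, 0, 0, 0, -1], [0, 0, 0, 0, -1]]

```text
time_s: 2.0
position: [0.3788, -0.2664, 0.3028]
tcp_rot: [[0.939, 0.343, 0.0], [0.343, -0.939, -0.001], [-0.0, 0.001, -1.0]]
force: [-0.4, -0.2, 0.1]
opening: 1.002
```

```bash
python3 - <<'E'
from h import *
s=bot.read_state()
for k in ("time_s","position","tcp_rot"): print(k,np.round(s[k],3).tolist())
for c in ("wrist","top","scene"):
    s=bot.read_state(); d=imaging.capture(c); cv2.imwrite(f"pics/{c}1.png",d["img"])
    if c=="wrist": print(np.round(d["T_tool_cam"],3).tolist())
    for t in ("scoop_grip","cradle","dibber_mid"):
        print(c,t,"mark",[(np.round(r["at"],3).tolist(),round(r["conf"],2)) for r in mark_of(c,t)],"rec",[(np.round(r["at"],3).tolist(),round(r["conf"],2)) for r in recognise(c,t)])
a=cv2.imread("pics/wrist1.png");b=cv2.imread("pics/top1.png")
cv2.imwrite("pics/c3.png",cv2.resize(b[120:320,140:400],None,fx=3,fy=3,interpolation=2))
E
```

```text
time_s 2.0
position [0.379, -0.266, 0.303]
tcp_rot [[0.939, 0.343, 0.0], [0.343, -0.939, -0.001], [-0.0, 0.001, -1.0]]
[[0.0, -0.959, -0.284, 0.079], [1.0, 0.0, -0.0, -0.0], [0.0, -0.284, 0.959, -0.145], [0.0, 0.0, 0.0, 1.0]]
wrist scoop_grip mark [([0.428, -0.27, 0.02], 0.94)] rec [([0.356, -0.257, 0.012], 0.88)]
wrist cradle mark [([0.113, -0.309, 0.03], 0.97)] rec [([0.166, -0.313, 0.064], 0.93), ([0.382, 0.057, 0.062], 0.72)]
wrist dibber_mid mark [([0.389, -0.088, 0.013], 0.97)] rec [([0.411, -0.095, 0.028], 0.74)]
top scoop_grip mark [] rec [([0.322, -0.256, 0.007], 0.82)]
top cradle mark [([0.118, -0.306, 0.035], 0.85)] rec [([0.155, -0.32, 0.06], 0.67)]
top dibber_mid mark [] rec []
scene scoop_grip mark [] rec []
scene cradle mark [] rec [([0.38, 0.104, 0.057], 0.84)]
scene dibber_mid mark [([0.386, -0.097, 0.01], 0.77)] rec [([0.396, -0.085, 0.02], 0.53)]
```

View pics/wrist1.png

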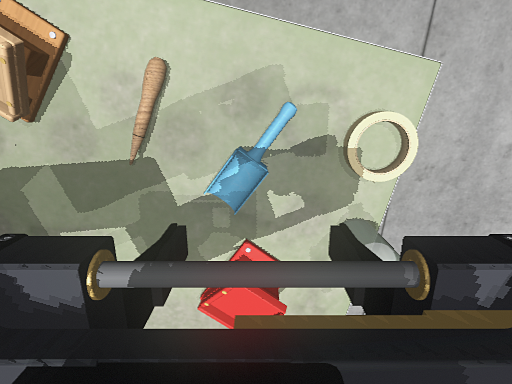

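View pics/c3.png

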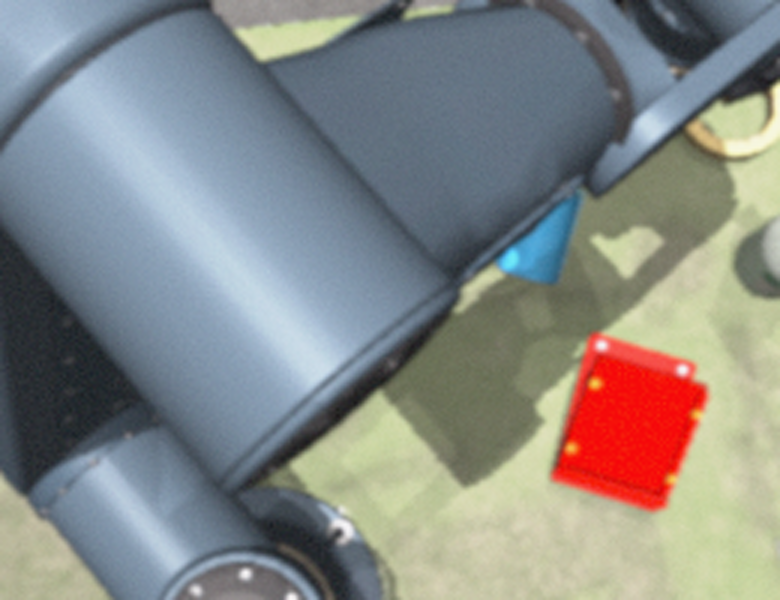

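```bash
cat >> h.py <<'E'
def wpose(d,s):
    T=np.eye(4);T[:3,:3]=s["tcp_rot"];T[:3,3]=s["position"];return T@d["T_tool_cam"]
def ray(px,K,P,z):
    v=P[:3,:3]@np.linalg.inv(K)@np.array([px[0],px[1],1.]);o=P[:3,3];return o+v*(z-o[2])/v[2]
E
python3 - <<'E'
from h import *
s=bot.read_state();d=imaging.capture("wrist");P=wpose(d,s);K=d["mtx"]
m=masks_of("wrist","scoop_grip")[0];print(m["conf"]);M=m["region"]
ys,xs=np.nonzero(M);
W=np.array([ray((x,y),K,P,0.016) for x,y in zip(xs,ys)])[:,:2]
c=W.mean(0);u=np.linalg.svd(W-c,full_matrices=False)[2][0]
if u[0]>0:u=-u
n=np.array([-u[1],u[0]]);t=(W-c)@u
print(c,u,np.degrees(np.arctan2(u[1],u[0])))
A=[]
for a in np.arange(t.min(),t.max(),0.01):
    k=(t>=a)&(t<a+.01);q=((W-c)@n)[k];print(round(a-t.min(),3),k.sum(),np.round([q.min(),q.max(),(q.min()+q.max())/2],4))
    A.append((a,(q.min()+q.max())/2))
e=c+u*t.min();print("handle end",e,"tip",c+u*t.max())
v=d["img"].copy();v[M]=v[M]//2+np.array([0,0,120],np.uint8)
cv2.imwrite("pics/m.png",cv2.resize(np.hstack([v[80:230,180:330],d["img"][80:230,180:330]]),None,fx=2.6,fy=2.6))
# handle-only fit
k=(t<t.min()+.085)&(t>t.min()+.008);h=W[k];ch=h.mean(0);uh=np.linalg.svd(h-ch,full_matrices=False)[2][0];uh*=np.sign(uh@u)
print("handle axis",ch,np.degrees(np.arctan2(uh[1],uh[0])), "grip est", e, ch+uh*(0.047-((ch-e)@uh)))
E
```

```text
0.68
[ 0.36641206 -0.25386309] [-0.96317224  0.26888516] 164.4020615701557
0.0 91 [-0.0092  0.0108  0.0008]
0.01 98 [-0.009   0.0105  0.0007]
0.02 91 [-0.0089  0.0096  0.0004]
0.03 98 [-0.0098  0.0104  0.0003]
0.04 97 [-0.0096  0.0106  0.0005]
0.05 94 [-0.01    0.0098 -0.0001]
0.06 93 [-0.0102  0.0099 -0.0002]
0.07 88 [-0.0103  0.0092 -0.0005]
0.08 93 [-0.012   0.0088 -0.0016]
0.09 212 [-0.0294  0.0298  0.0002]
0.1 271 [-0.0302  0.0319  0.0009]
0.11 270 [-0.0307  0.0322  0.0007]
0.12 265 [-0.0306  0.0322  0.0008]
0.13 256 [-0.0301  0.0318  0.0009]
0.14 249 [-0.0298  0.0311  0.0007]
0.15 247 [-0.0309  0.0304 -0.0002]
0.16 247 [-0.0311  0.0301 -0.0005]
0.17 216 [-0.0314  0.03   -0.0007]
0.18 19 [-0.0297  0.029  -0.0003]
handle end [ 0.47270063 -0.28353527] tip [ 0.29530518 -0.23401245]
handle axis [ 0.42842071 -0.27123188] 163.04810122978662 grip est [ 0.47270063 -0.28353527] [ 0.42740986 -0.27092376]
```

View pics/m.png

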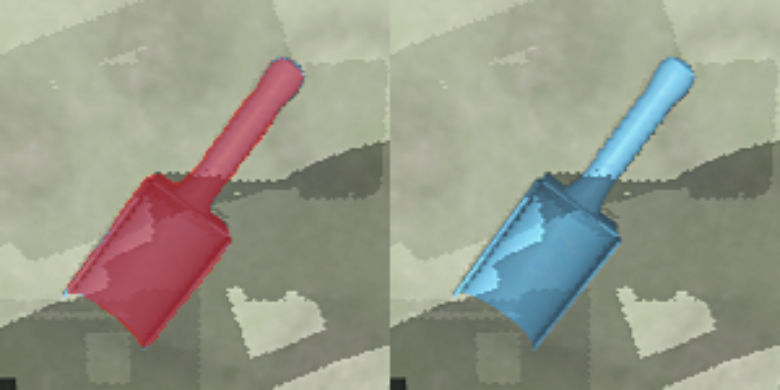

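Emit:
send_rows:
  plan:
    - [[0.06, 1, 0, -0.57, -1], [0.06, 1, 0, -0.57, -1], [0.06, 1, 0, -0.57, -1], [0.06, 1, 0, -0.57, -1], [0.06, 1, 0, -0.57, -1], [0.06, 1, 0, -0.57, -1], [0.06, 1, 0, -0.57, -1], [0.06, 1, 0, -0.57, -1], [0.06, 1, 0, -0.57, -1], [0.06, 1, 0, -0.57, -1], [0.06, 1, 0, -0.58, -1], [0, 0, 0, 0, -1], [0, 0, 0, 0, -1]]

```text
time_s: 4.45
position: [0.3984, 0.0639, 0.3026]
tcp_rot: [[0.962, -0.273, 0.0], [-0.273, -0.962, -0.001], [0.0, 0.001, -1.0]]
force: [0.3, -0.3, 0.0]
opening: 0.999
```

```bash
python3 - <<'E'
from h import *
import pickle
out={}
for c in ("wrist","top"):
    s=bot.read_state(); d=imaging.capture(c); cv2.imwrite(f"pics/{c}2.png",d["img"])
    P=wpose(d,s) if c=="wrist" else d["pose"]
    out[c]=(d["mtx"],P,d["img"])
    for t in ("scoop_grip","cradle","dibber_mid"):
        print(c,t,"mark",[(np.round(r["at"],3).tolist(),round(r["conf"],2)) for r in mark_of(c,t)],"rec",[(np.round(r["at"],3).tolist(),round(r["conf"],2)) for r in recognise(c,t)])
pickle.dump(out,open("o2.pkl","wb"))
E
```

```text
wrist scoop_grip mark [([0.427, -0.271, 0.017], 0.56)] rec [([0.36, -0.26, 0.018], 0.71)]
wrist cradle mark [([0.345, 0.116, 0.032], 0.93)] rec []
wrist dibber_mid mark [([0.39, -0.091, 0.015], 0.56)] rec [([0.412, -0.088, 0.026], 0.63)]
top scoop_grip mark [([0.429, -0.272, 0.018], 0.81)] rec [([0.355, -0.255, 0.011], 0.7)]
top cradle mark [([0.116, -0.304, 0.036], 0.79), ([0.342, 0.114, 0.032], 0.66), ([0.427, -0.273, 0.017], 0.55)] rec [([0.36, 0.085, 0.053], 0.71), ([0.154, -0.316, 0.061], 0.63)]
top dibber_mid mark [([0.379, -0.09, 0.012], 0.79)] rec [([0.399, -0.09, 0.026], 0.92)]
```

View pics/wrist2.png

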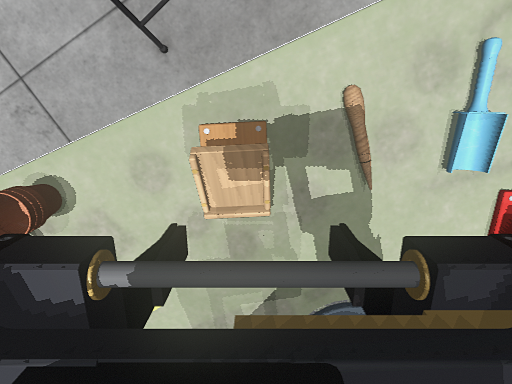

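View pics/top2.png

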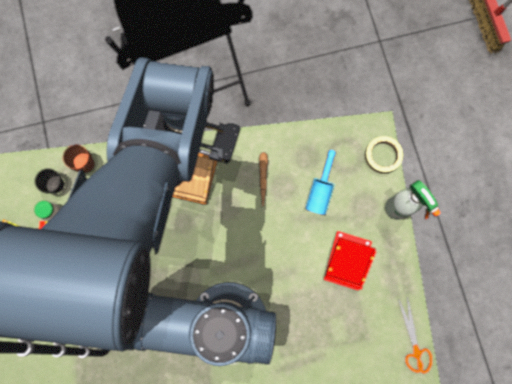

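```bash
python3 - <<'E'
import cv2
b=cv2.imread("pics/wrist2.png")[110:230,170:290]
cv2.imwrite("pics/c4.png",cv2.resize(b,None,fx=5,fy=5,interpolation=2))
E
```

```text
(no output)
```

View pics/c4.png

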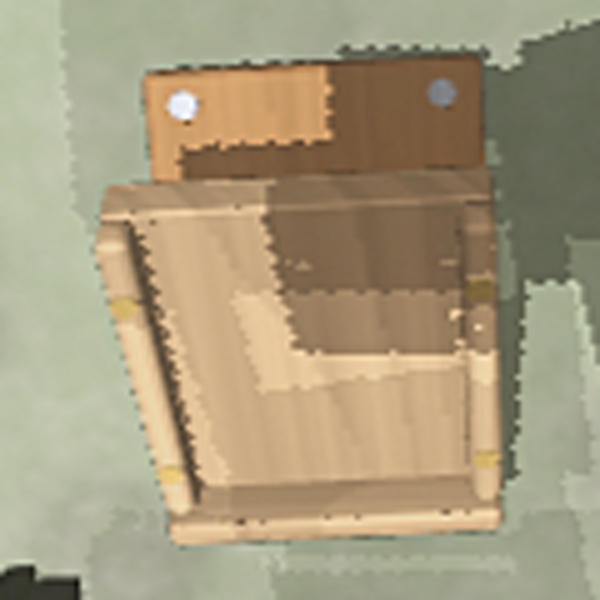

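```bash
cat > fit.py <<'E'
from h import *
import pickle
from scipy.optimize import least_squares
K,P,img=pickle.load(open("o2.pkl","rb"))["wrist"]
Pi=np.linalg.inv(P)
def world(p,q):
    a=np.radians(30);th=q[2]
    ex=np.array([np.cos(a)*np.cos(th),np.cos(a)*np.sin(th),np.sin(a)]);ey=np.array([-np.sin(th),np.cos(th),0]);ez=np.cross(ex,ey)
    return np.array([q[0],q[1],.032])+p[0]*ex+p[1]*ey+p[2]*ez
def proj(w):
    c=Pi[:3,:3]@w+Pi[:3,3];v=K@c;return v[:2]/v[2]
C=lambda u,v:np.array([(u+.5)/5-.5+170,(v+.5)/5-.5+110])
obs=[((0,.041,0),C(198,487),1),((.105,.041,0),C(137,221),1),((0,-.041,.012),C(472,490),.3),((.105,-.041,0),C(465,204),.5)]
f=lambda q:np.concatenate([w*(proj(world(p,q))-o) for p,o,w in obs])
r=least_squares(f,[.343,.115,-.2])
q=r.x;print(q,np.degrees(q[2]),np.round(r.fun,2))
v=cv2.resize(img[110:230,170:290],None,fx=5,fy=5,interpolation=2)
def L(a,b,col):
    t=[tuple(int(z) for z in ((proj(world(x,q))-[170,110]+.5)*5-.5)) for x in (a,b)];cv2.line(v,t[0],t[1],col,1)
for z,col in((0,(0,0,255)),(.012,(255,0,0))):
    for s in(1,-1): L((0,.041*s,z),(.105,.041*s,z),col)
L((0,.041,0),(0,-.041,0),(0,0,255));L((.105,.041,0),(.105,-.041,0),(0,0,255));L((0,.041,.016),(0,-.041,.016),(0,255,0))
cv2.imwrite("pics/fit.png",v)
print("grip final",world((.137,0,.016),q),"edge",world((.105,0,0),q))
E
python3 fit.py
```

```text
[ 0.34281986  0.11389492 -0.23827747] -13.652293585676272 [ 0.42  0.42 -0.19 -0.68 -0.05  1.2  -0.29  0.13]
grip final [0.45033916 0.08777936 0.11435641] edge [0.43118332 0.09243216 0.0845    ]
```

View pics/fit.png

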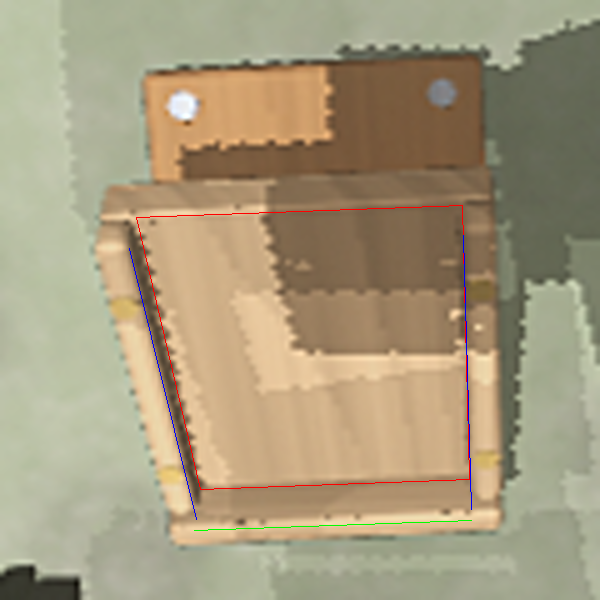

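Emit:
send_rows:
  plan:
    - [[0.09, -1, -0.5, 0, -1], [0.09, -1, -0.5, 0, -1], [0.09, -1, -0.5, 0, -1], [0.09, -1, -0.5, 0, -1], [0.09, -1, -0.5, 0, -1], [0.09, -1, -0.5, 0, -1], [0.09, -1, -0.5, 0, -1], [0.09, -1, -0.5, 0, -1], [0.09, -1, -0.5, 0, -1], [0.09, -1, -0.5, 0, -1], [0.09, -1, -0.5, 0, -1], [0, -0.17, -0.5, 0, -1], [0, 0, 0, 0, -1], [0, 0, 0, 0, -1]]

```text
time_s: 6.55
position: [0.4278, -0.2709, 0.1224]
tcp_rot: [[0.961, -0.276, -0.001], [-0.276, -0.961, 0.001], [-0.001, -0.001, -1.0]]
force: [-0.4, 0.3, 0.4]
opening: 0.998
```

```bash
python3 - <<'E'
from h import *
s=bot.read_state();d=imaging.capture("wrist");cv2.imwrite("pics/w3.png",d["img"])
for c in("wrist",):
  print([(np.round(r["at"],4).tolist(),round(r["conf"],2)) for r in mark_of(c,"scoop_grip")])
P=wpose(d,s);K=d["mtx"]
m=masks_of("wrist","scoop_grip")
if m:
    M=m[0]["region"];ys,xs=np.nonzero(M);W=np.array([ray((x,y),K,P,.016) for x,y in zip(xs,ys)])[:,:2]
    k=W[:,0]>.395;h=W[k];c=h.mean(0);u=np.linalg.svd(h-c,full_matrices=False)[2][0];u*=-np.sign(u[0])
    print(c,np.degrees(np.arctan2(u[1],u[0])),"axis at x=.428:",c+u*(.428-c[0])/u[0],"end",W[:,0].max())
E
```

```text
[([0.4302, -0.2719, 0.0173], 0.65)]
[ 0.43591481 -0.27330652] 163.47583290175012 axis at x=.428: [ 0.428      -0.27095842] end 0.4735235931061883
```

View pics/w3.png

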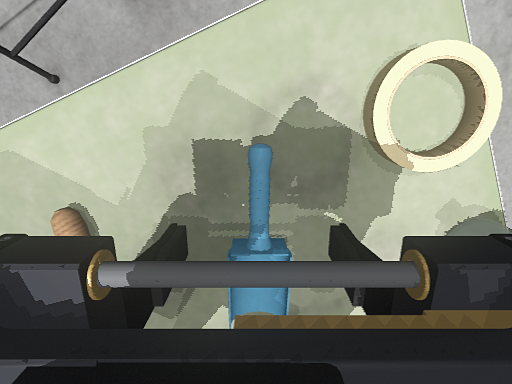

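The scoop handle is centred between the jaws (column 260, rows 145–245), with the tape and dibber clear of the fingers. I'll descend and grip.

Emit:
send_rows:
  plan:
    - [[0, 0, -0.8, 0, -1], [0, 0, -0.8, 0, -1], [0, 0, -0.8, 0, -1], [0, 0, -0.6, 0, -1], [0, 0, -0.39, 0, -1], [0, 0, 0, 0, -1], [0, 0, 0, 0, 1], [0, 0, 0, 0, 1], [0, 0, 0, 0, 1], [0, 0, 0, 0, 1], [0, 0, 0, 0, 1], [0, 0, 0, 0, 1], [0, 0, 0, 0, 1], [0, 0, 0, 0, 1]]

```text
time_s: 8.1
position: [0.4281, -0.2714, 0.0208]
tcp_rot: [[0.961, -0.276, -0.0], [-0.276, -0.961, 0.0], [-0.0, -0.0, -1.0]]
force: [-0.0, -0.6, -0.2]
opening: 0.357
```

Emit:
send_rows:
  plan:
    - [[0, 0, 0, 0, 1], [0, 0, 0, 0, 1], [0, 0, 0, 0, 1], [0, 0, 0, 0, 1]]

```text
time_s: 8.5
position: [0.4281, -0.2714, 0.0208]
tcp_rot: [[0.961, -0.276, -0.0], [-0.276, -0.961, 0.0], [-0.0, -0.0, -1.0]]
force: [0.7, -0.3, 0.1]
opening: 0.264
```

Emit:
send_rows:
  plan:
    - [[0, 0, 0, 0, 1], [0, 0, 0.5, 0, 1], [0, 0, 0.8, 0, 1], [0, 0, 0.9, 0, 1], [0, 0, 0.9, 0, 1], [0, 0, 0.9, 0, 1], [0, 0, 0.8, 0, 1], [0, 0, 0.5, 0, 1], [0, 0, 0, 0, 1], [0, 0, 0, 0, 1]]

```text
time_s: 9.5
position: [0.4279, -0.2712, 0.1796]
tcp_rot: [[0.961, -0.276, -0.0], [-0.276, -0.961, 0.0], [-0.0, -0.0, -1.0]]
force: [-1.2, 0.4, -1.0]
opening: 0.263
```

```bash
python3 - <<'E'
from h import *
for c in("wrist","scene","top"):
  d=imaging.capture(c);cv2.imwrite(f"pics/{c}4.png",d["img"])
a=cv2.imread("pics/scene4.png")[80:220,180:380]
cv2.imwrite("pics/c5.png",cv2.resize(a,None,fx=4,fy=4,interpolation=2))
E
```

```text
(no output)
```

View pics/c5.png

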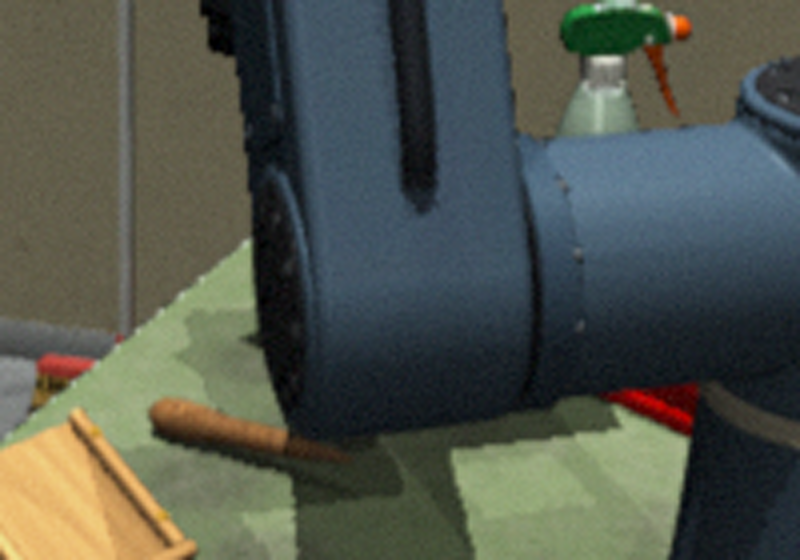

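View pics/wrist4.png

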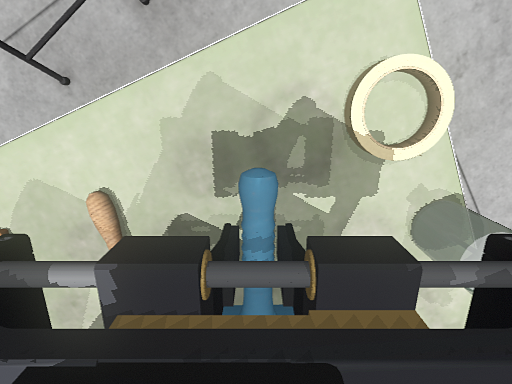

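Emit:
send_rows:
  plan:
    - [[0.11, 0.6, 0, 0.04, 1], [0.11, 1, 0, 0.04, 1], [0.11, 1, 0, 0.04, 1], [0.11, 1, 0, 0.04, 1], [0.11, 1, 0, 0.04, 1], [0.11, 1, 0, 0.04, 1], [0.11, 1, 0, 0.04, 1], [0.11, 1, 0, 0.04, 1], [0.11, 1, 0, 0.04, 1], [0.11, 1, 0, 0.04, 1], [0.11, 1, 0, 0.04, 1], [0.06, 1, 0, 0.05, 1], [0, 0.24, 0, 0, 1], [0, 0, 0, 0, 1], [0, 0, 0, 0, 1]]

```text
time_s: 11.15
position: [0.466, 0.0832, 0.1793]
tcp_rot: [[0.974, -0.228, -0.001], [-0.228, -0.974, -0.0], [-0.001, 0.001, -1.0]]
force: [-0.2, -0.6, -0.3]
opening: 0.263
```

```bash
python3 - <<'E'
from h import *
for c in("wrist","scene"):
  d=imaging.capture(c);cv2.imwrite(f"pics/{c}5.png",d["img"])
a=cv2.imread("pics/scene5.png")[120:270,120:320]
cv2.imwrite("pics/c6.png",cv2.resize(a,None,fx=4,fy=4,interpolation=2))
E
```

```text
(no output)
```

View pics/c6.png

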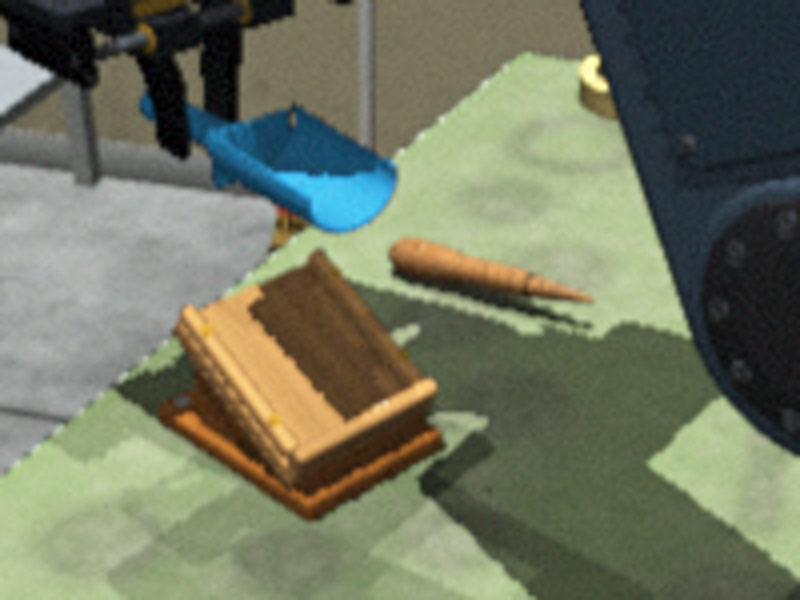

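View pics/wrist5.png

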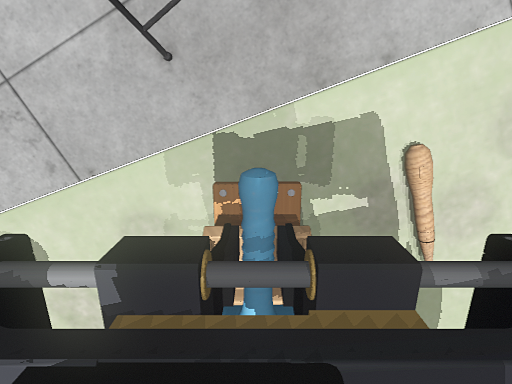

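Emit:
send_rows:
  plan:
    - [[0, 0, -0.7, 0, 1], [0, 0, -0.7, 0, 1], [0, 0, -0.5, 0, 1], [0, 0, -0.3, 0, 1], [0, 0, -0.2, 0, 1], [0, 0, -0.08, 0, 1], [0, 0, 0, 0, 1], [0, 0, 0, 0, 1]]

```text
time_s: 12.05
position: [0.4666, 0.0837, 0.1059]
tcp_rot: [[0.974, -0.228, 0.001], [-0.228, -0.974, -0.0], [0.001, -0.0, -1.0]]
force: [0.1, 0.2, -0.8]
opening: 0.262
```

```bash
python3 - <<'E'
from h import *
for c in("scene",):
  d=imaging.capture(c);cv2.imwrite(f"pics/{c}6.png",d["img"])
a=cv2.imread("pics/scene6.png")[120:270,120:320]
cv2.imwrite("pics/c7.png",cv2.resize(a,None,fx=4,fy=4,interpolation=2))
E
```

```text
(no output)
```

View pics/c7.png

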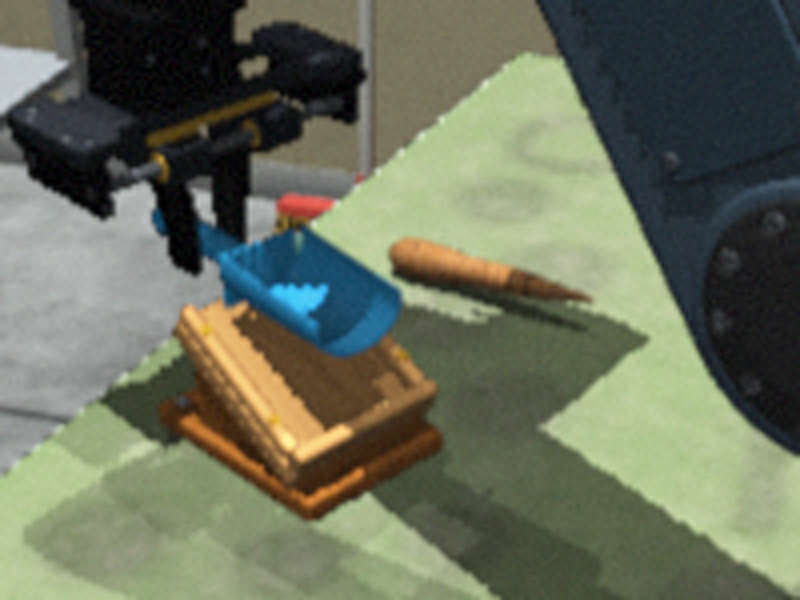

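Emit:
send_rows:
  plan:
    - [[0, 0, -0.07, 0, 1], [0, 0, 0, 0, 1], [0, 0, 0, 0, 0.46], [0, 0, 0, 0, 0.44], [0, 0, 0, 0, 0.42], [0, 0, 0, 0, 0.4], [0, 0, 0, 0, 0.38], [0, 0, 0, 0, 0.38], [0, 0, 0, 0, 0.38]]

```text
time_s: 13.0
position: [0.4662, 0.0838, 0.1034]
tcp_rot: [[0.974, -0.228, 0.0], [-0.228, -0.974, -0.0], [0.0, 0.0, -1.0]]
force: [0.0, 0.1, -0.0]
opening: 0.311
```

```bash
python3 - <<'E'
from h import *
for c in("scene",):
  d=imaging.capture(c);cv2.imwrite(f"pics/{c}7.png",d["img"])
a=cv2.imread("pics/scene7.png")[120:270,120:320]
cv2.imwrite("pics/c8.png",cv2.resize(a,None,fx=4,fy=4,interpolation=2))
E
```

```text
(no output)
```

View pics/c8.png

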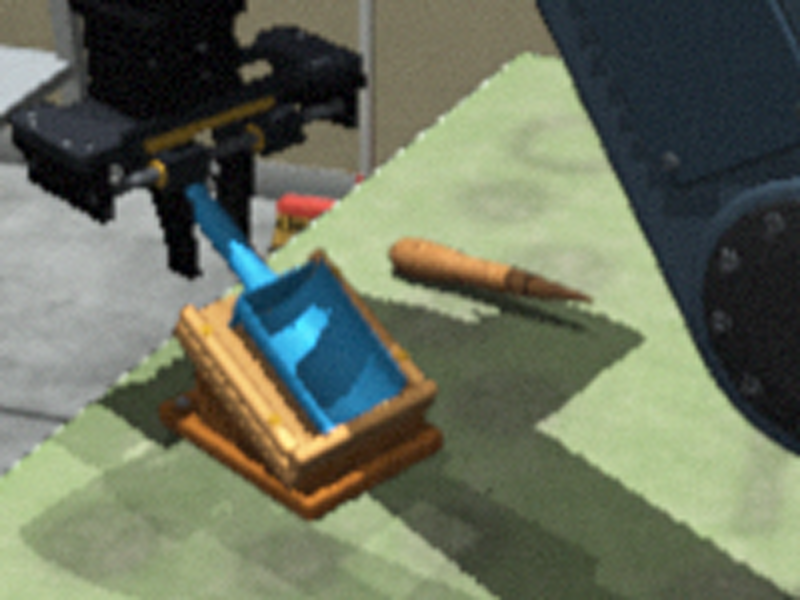

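Emit:
send_rows:
  plan:
    - [[0, 0, 0, 0, 0.2], [0, 0, 0, 0, 0], [0, 0, 0, 0, -0.3], [0, 0, 0, 0, -0.7], [0, 0, 0, 0, -1], [0, 0, 0, 0, -1], [0, 0, 0, 0, -1], [0, 0, 0, 0, -1], [0, 0, 0, 0, -1], [0, 0, 0, 0, -1], [0, 0, 0, 0, -1]]

```text
time_s: 14.15
position: [0.4662, 0.0838, 0.1034]
tcp_rot: [[0.974, -0.228, 0.0], [-0.228, -0.974, 0.0], [0.0, -0.0, -1.0]]
force: [-0.1, 1.4, -0.6]
opening: 0.999
```

Emit:
send_rows:
  plan:
    - [[0, 0, 0.3, 0, -1], [0, 0, 0.6, 0, -1], [0, 0, 0.8, 0, -1], [0, 0, 0.9, 0, -1], [0, 0, 0.9, 0, -1], [0, 0, 0.9, 0, -1], [0, 0, 0.9, 0, -1], [0, 0, 0.9, 0, -1], [0, 0, 0, 0, -1]]

```text
time_s: 15.05
position: [0.4684, 0.0837, 0.2935]
tcp_rot: [[0.974, -0.228, 0.009], [-0.228, -0.974, -0.001], [0.009, -0.002, -1.0]]
force: [-0.5, 0.1, -0.5]
opening: 0.999
```

```bash
python3 - <<'E'
from h import *
import pickle
for c in("scene","wrist"):
  s=bot.read_state();d=imaging.capture(c);cv2.imwrite(f"pics/{c}8.png",d["img"])
  for t in ("scoop_grip","dibber_mid","cradle"): print(c,t,[(np.round(r["at"],3).tolist(),round(r["conf"],2)) for r in mark_of(c,t)])
pickle.dump({"wrist":(d["mtx"],wpose(d,s),d["img"])},open("o8.pkl","wb"))
a=cv2.imread("pics/scene8.png")[120:270,120:320]
cv2.imwrite("pics/c9.png",cv2.resize(a,None,fx=4,fy=4,interpolation=2))
E
```

```text
scene scoop_grip [([0.451, 0.093, 0.114], 0.76), ([0.386, -0.095, 0.01], 0.25)]
scene dibber_mid [([0.388, -0.09, 0.012], 0.57)]
scene cradle [([0.348, 0.109, 0.033], 0.57)]
wrist scoop_grip [([0.455, 0.09, 0.115], 0.66)]
wrist dibber_mid [([0.388, -0.092, 0.016], 0.58)]
wrist cradle [([0.347, 0.112, 0.03], 0.85)]
```

View pics/c9.png

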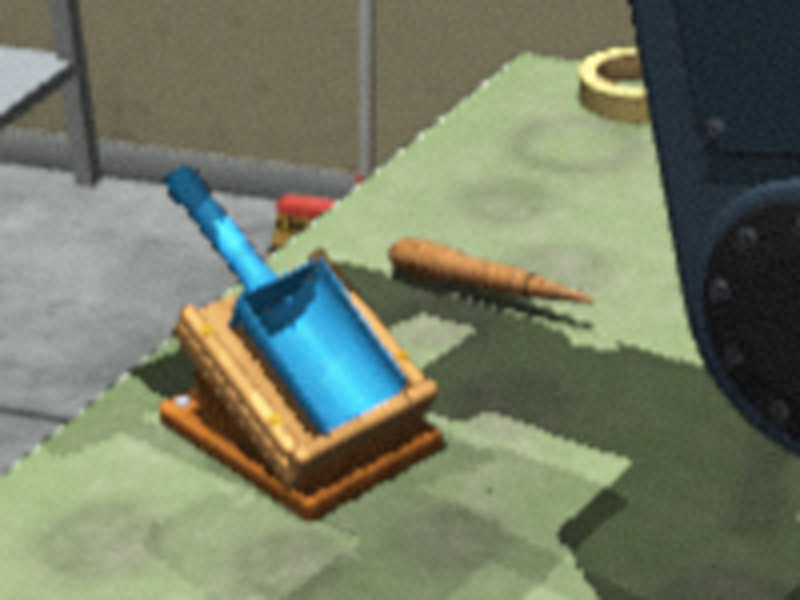

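View pics/wrist8.png

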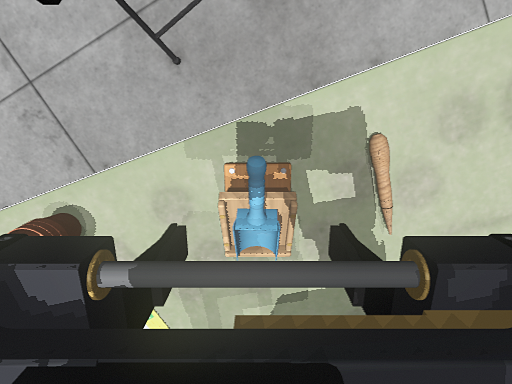

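```bash
python3 -c "
from h import *
print(bot.hand_in())"
```

```text
the job is handed in; nothing more can be done
None
```

The blue scoop is parked on the wooden tool rest, and I handed the job in at about 15 s of the 40 s allowed.

**How it was done:** I gripped the scoop by its handle and carried it over to the high end of the rest. I lowered it level until it was at the edge, then opened the jaws slowly. The blade tipped down onto the slope between the side strips. I then opened fully and lifted straight up, clear of it.

**Last checks:**
- **Position:** the final pictures show the scoop hollow side up, flat on the slope, tip at the toe stop and handle sticking out past the high end. The cameras put its grip point at (0.451, 0.093, 0.114) and (0.455, 0.090, 0.115). The expected spot was (0.450, 0.088, 0.114), so they agree within about 5 mm.
- **Dibber:** it reads (0.388, -0.091), the same as before to within measuring error.
- **Other things:** I never moved the arm to the red look-alike. The wrist force readings after each move stayed below about 2 N.

None of the checks failed or disagreed. Early on, the networks twice reported the red look-alike as the rest, and I ruled it out from the pictures.

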